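# Shut the feed valve and press the bayonet cap of the filter cell home

## Robot

A 7-joint arm with a two-finger parallel gripper is mounted at the origin on a cart in front of the work surface, level with it; the furniture and walls round the work are solid. World frame = base frame: x ahead of the robot, y to its left, z up, the work surface at z = 0. Lengths are in mm, angles in rad, forces in N, time in s.
With the tool pointing down it reaches from about 400 to 875 mm from the base axis. Payload 4.4 kg.
Tool frame: the origin (TCP) lies midway between the tips of the shut fingers; the grasp point (between the pads) lies behind it (ctrl.grip_point_offset is the x of the grasp point in the tool frame, in mm); x points along the fingers, z is the direction in which the jaws open and shut, and the axes are right-handed (so a half turn about x gives the same grasp; the last joint's range is limited). The gripper opens to 85 mm and grips with 20 to 120 N. Pads are 22 mm wide; open, the fingers measure 114 mm over their backs; the gripper's body (76 mm by 85 mm) begins 54 mm behind the grasp point. The pads swing forward as they close: fully open they stand 13 mm farther back than shut.
Start: joints at [-1.238, 0.628, 0.038, 1.517, -0.027, 0.996, -0.02], TCP at [252.381, 599.017, 231.313] pointing down, gripper open.
Joint ranges: [-3.06, 3.06], [-0.37, 2.12], [-1.25, 1.32], [0.18, 2.47], [-1.1, 4.24], [0.23, 1.98], [-2.94, 2.94]. Speed limits (rad/s): [2.57, 2.57, 3.14, 3.14, 3.14, 3.14, 3.14].

## Interface

Orientations are given as [roll, pitch, yaw] about the fixed x, y, z axes, in that order (R = Rz(yaw) Ry(pitch) Rx(roll)).
In Python, from cell import status, eyes, ctrl gives the robot as it stands. The module is installed in compiled form; this text tells all that it offers.
- The arm moves only by the tool apply_moves, never from a script. Its argument "targets" is a list of rows, each a list of 3 entries, a list of its own where there are three numbers: the shift along the tool's x, y, z in mm, then the turn about the tool's x in degrees, then the finger opening in mm, from 0 to 85.4. In form: [[[dx, dy, dz], roll, claw], ...]. A call has 1 to 10 rows; each row shifts and turns the pose as measured when the row begins, along the tool's axes as they then stand; what a row does not reach is not made up. A row lasts 1/8 s, in which the tool goes at most 62.5 mm and 10.7 degrees, less where a joint would pass 70% of its speed; a pose out of reach is approached as far as the arm can. A call is refused whole if a number of a shift passes 62.5 or a number of a turn 10.7, either way. A call with a gripper value outside its range is refused whole. The fingers move at their own pace and stop on an object; the grip force is fixed at half the most. Time passes only in rows, so rows that do not move let the fingers close. It gives the time, the measured TCP pose, the force and the opening at its end, in the units of the state.
- status.read_state(): the state, without advancing time (a new reading comes with each control period).
- eyes.get_image(name): name is "side" or "top" or "wrist"; returns (picture, depth): 480x640x3 uint8, blue, green, red; 480x640 float32, mm along the optical axis (not along the pixel's ray), 0 where there is no reading.
- eyes.camera_params(name): a dict with "fx", "fy", "cx", "cy" (pixels), "dist" ([k1, k2, p1, p2, k3] as OpenCV has them; the pictures are not rectified), "R" (3x3) and "t" (3): a world point X has camera coordinates R X + t. Camera axes: x right, y down, z forward; pixel columns grow to the right and rows downward; lengths in mm; the calibration is good to about 2 mm. A picture is of the moment at which its call begins: read the wrist's pose just before it. camera_params takes no time and is no camera call; for the wrist camera it gives the pose at the moment of the call.
- ctrl.finish_job(): hands the job in, once; it reports no verdict.
The state is a dict: "clock": time; "qpos": joint angles; "qd": joint speeds; "tau": joint torques, N m; "eef_pos": TCP position; "tool_rot": TCP orientation; "force": force on the tool from outside, world axes, zero at the start; "torque": the same for the moment, N m; "width": finger opening in mm.
Only numpy, scipy, OpenCV 4.12 (cv2) and the standard library are available. Lean on these libraries where they do the work, as an engineer would, in place of code of your own. Each camera call takes 0.05 s, during which the arm holds its last target.

## Task

Shut the feed valve of the small filter stand by turning its blue handwheel clockwise until it stops; several grasps will be needed. Then close the filter cell: turn its knurled aluminium cap until the keyways hidden inside it drop over the bayonet pins, press the cap straight down against its spring until it is fully home, and finish while still holding it pressed down, so that I can slip in the locking clip. Leave the beaker, jar, bottle and forceps round the stand where they are.

Things in the scene. Friction and masses are not known exactly. Their poses are not given: they have to be found in the camera images.
- filter_stand: steel base plate, 110 x 250 mm, fixed to the worktop; origin under its middle; y points from the valve (at y = -75 mm) along the pipe to the filter cell (at y = +75 mm), x to the back. Pipe, gauge and valve body are at most 75 mm high. Nothing wider than the cap stands below it down to 20 mm above the worktop
- wheel_grip (a point): centre of the blue scalloped handwheel of the feed valve, on its vertical axis, half-way up its rim, 89 mm above the worktop. The wheel is level, 45 mm across, 12 mm thick; grip it across its rim from above, at any angle. Under it, down to 70 mm above the worktop, there is only a stem 20 mm thick
- valve_wheel (a joint): handwheel angle, rad; grows as it is turned clockwise seen from above. 3.6 is shut (a hard stop), 0 fully open; starts between 0.2 and 1.4, turns against light friction (about 0.05 N m), stays where it is left. When shut, the white line on the wheel points along the pipe to the filter cell
- cell_rim (a point): centre of the top rim of the cell's fixed round spigot (34 mm across) under the cap, 114 mm above the worktop; z up along the cell's axis. A sprung plate stands 6 mm proud of this rim. Three bayonet pins, 5 mm thick, 120 degrees apart, stick out of the spigot, their tops 14 mm below the rim; where they point is hidden and differs each time
- cap_center (a point): centre (on the axis, half-way up) of the loose knurled aluminium cap: 57 mm across, 44 mm high, 0.4 kg. It sits over the spigot with 1.2 mm of play all round and starts resting level on the three pins, this point 2 mm below the rim. Keyed over the pins and resting on the sprung plate it lies 8 mm below the rim; fully home, 14 mm below
- cap_top (a point): centre of the cap's flat top (white sight glass), 22 mm above its centre. Hidden inside the cap are three equal keyways, 120 degrees apart, 11 mm wide; at what angle is unknown. At most 105 degrees of turning, either way, brings them over the pins; then the cap can no longer turn and goes down 6 mm freely, then 6 mm against the spring
- spring_plate (a joint): how far the sprung plate under the cap is pressed down, m: 0 while the cap is not on it, 0.006 with the cap fully home. It pushes up with about 7 N at 0 and 15 N at 0.006, so about 11 N of push on the cap (weight 4 N) holds it home; when let go, the cap rises again
- beaker: bystander: clear 50 ml beaker standing loose in front of the stand, 50 mm across, 60 mm high; origin at the centre of its underside
- cream_jar: bystander: white screw-lid jar standing loose behind the valve, 77 mm across, 91 mm high; origin at the centre of its underside
- rinse_bottle: bystander: white plastic bottle standing loose behind the cell, 66 mm across, 143 mm high; origin at the centre of its underside
- forceps: bystander: steel forceps lying loose to the left of the stand, 130 mm long along their y axis, 6 mm high; origin at the middle of their underside
Mind the look-alikes: they are no part of the job. What is shaped like the part that bears cap_center but black, purple or turquoise is not meant.

How it is judged (in metres and radians):
On the way, in this order (a step that is already met when the one before it is completed fails the run):
1. the feed valve is shut: handwheel within 0.15 rad of its stop (value of joint valve_wheel above 3.45 rad), for 0.2 s.
2. the cap has dropped over the pins: its centre lies at least 3 mm lower than at the start (z of cap_center in the frame of cell_rim below -0.005 m and horizontal distance between cap_center and cell_rim below 0.005 m), for 0.2 s.
At the end, for the whole second after the job is handed in: Handwheel within 0.15 rad of its shut stop; cap keyed over the pins, level within 0.08 rad, within 4 mm of the cell's axis, pressed to within 2 mm of fully home with the sprung plate more than 4 mm in, and still held by the fingers (over 3 N) through the last second (value of joint valve_wheel above 3.45 rad and z of cap_center in the frame of cell_rim below -0.012 m and horizontal distance between cap_center and cell_rim below 0.004 m and angle between cap_center's own z axis and vertical below 0.08 rad and value of joint spring_plate above 0.004 m and contact force between filter_cap and the fingers above 3 N); the arm keeps its last pose, push and grip.
It fails at once if a bystander (beaker, jar, bottle or forceps) was shifted by more than 30 mm (distance of any of beaker, cream_jar, rinse_bottle, forceps from where it was at the start of the episode above 0.03 m).
It also fails if it takes over 72 s, if anything falls off the work surface, if the arm or the gripper's body presses on something with over 40 N, if the wrist force passes 120 N, or if a joint passes its speed limit or range.

## Working session

There is one attempt and no reset: what is moved stays moved. The work goes in short steps, Python scripts to look and compute and a tool call to move; the robot and the scene stay as the last step left them, time stands still between calls to the robot, and variables do not carry over. Pictures are saved under pics/ and viewed, and the job is handed in when it is done.

Besides the shell and the picture viewer there is one more tool, called after "Emit:" as a command line: name --argument value ..., lists and objects as JSON in quotes. apply_moves: Moves the arm, as the interface text tells. Its arguments: {"type":"object","properties":{"targets":{"type":"array"}},"required":["targets"]}

```bash
mkdir -p pics; ls
python3 - <<'E'
from cell import status, eyes, ctrl
import cv2
s=status.read_state(); print({k:(v if not hasattr(v,'round') else v) for k,v in s.items()}); print(ctrl.grip_point_offset)
for n in ("side","top","wrist"):
    p=eyes.camera_params(n); print(n,p)
    im,d=eyes.get_image(n); cv2.imwrite(f"pics/a_{n}.png",im)
    import numpy as np; np.save(f"pics/a_{n}.npy",d)
E
```

```text
pics
{'clock': 0.0, 'qpos': array([-1.23784105,  0.62934009,  0.03842779,  1.51837935, -0.02700585,
        0.99629826, -0.02001206]), 'qd': array([ 0.00047023,  0.00141016, -0.00108783,  0.00083711, -0.00097667,
        0.00045526, -0.00071314]), 'tau': array([-6.59379657e-04, -5.63403726e+01,  1.22599650e+00, -1.93453145e+01,
        1.09348178e-02,  1.05420436e-02, -6.44232827e-06]), 'eef_pos': array([252.09577329, 598.43752496, 230.38911392]), 'tool_rot': array([-3.13532952,  1.56888876, -1.96329251]), 'force': array([ 0.39221316, -0.30459071, -0.41802873]), 'torque': array([0.0158013 , 0.04380076, 0.05304147]), 'width': 85.31351092567058}
-18.700000000000003
side {'fx': 560.3954498884434, 'fy': 560.3954498884434, 'cx': 320.84033014664755, 'cy': 240.95931473860176, 'dist': array([-0.15724628,  0.        ,  0.        ,  0.        ,  0.        ]), 'R': array([[ 0.99579295,  0.08970425,  0.01869619],
       [ 0.06018754, -0.48646866, -0.87162246],
       [-0.06909312,  0.86908078, -0.48982114]]), 't': array([-605.84863942,  144.43990804,  990.78980137])}
top {'fx': 569.468175163445, 'fy': 569.468175163445, 'cx': 319.8421347908742, 'cy': 234.24876304942194, 'dist': array([-0.08004869,  0.        ,  0.        ,  0.        ,  0.        ]), 'R': array([[ 1.03830859e-01, -9.94594796e-01, -5.87693721e-04],
       [-9.73647623e-01, -1.01523408e-01, -2.04213867e-01],
       [ 2.03050385e-01,  2.17759078e-02, -9.78926121e-01]]), 't': array([153.56867923, 606.26044012, 952.49693841])}
wrist {'fx': 382.43588052425207, 'fy': 382.43588052425207, 'cx': 319.5143627990542, 'cy': 242.43630355987582, 'dist': array([0.00597329, 0.        , 0.        , 0.        , 0.        ]), 'R': array([[ 0.38896394,  0.92125224, -0.001166  ],
       [ 0.88399802, -0.37287787,  0.28197446],
       [ 0.25933483, -0.11070864, -0.9594212 ]]), 't': array([-647.81022561,  -37.56164516,  378.72077066])}
```

View pics/a_side.png

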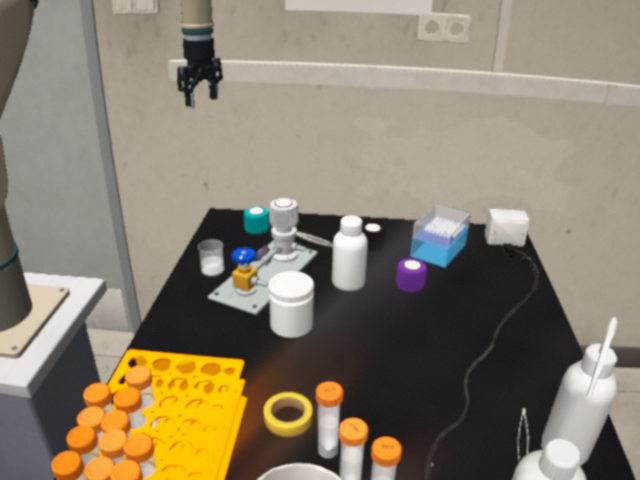

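View pics/a_top.png

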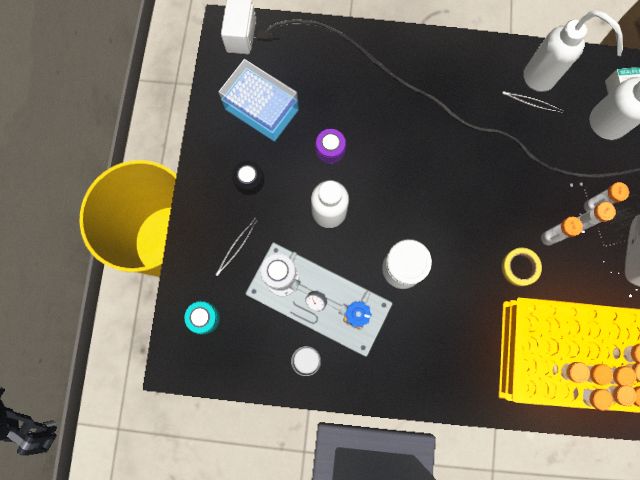

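View pics/a_wrist.png

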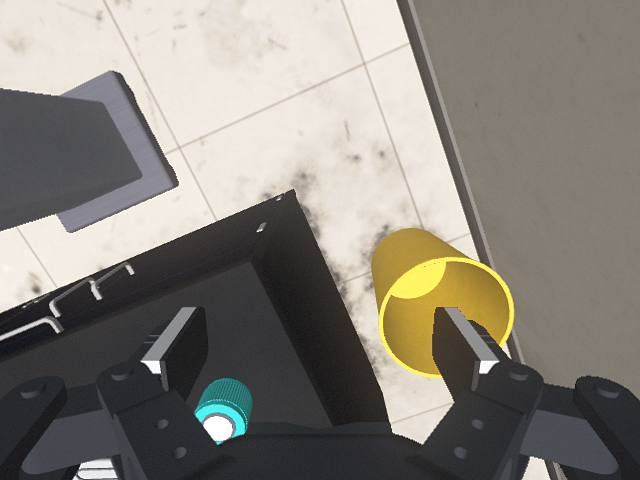

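The side and top views show the stand with the wheel at top (358,315) and side (243,257), and the aluminium cap at top (278,270) and side (284,212). The look-alikes in the top view are turquoise (201,318), black (248,177) and purple (330,145). The only cap that is aluminium and on the stand is (278,270). I'll confirm that in an enlarged crop and measure it.

```bash
cat > h.py <<'E'
import numpy as np, cv2
from cell import status, eyes, ctrl
def ray(p,uv):
    K=np.array([[p['fx'],0,p['cx']],[0,p['fy'],p['cy']],[0,0,1]])
    n=cv2.undistortPoints(np.array([[uv]],float),K,np.array(p['dist']))[0,0]
    d=p['R'].T@np.array([n[0],n[1],1.]); o=-p['R'].T@p['t']; return o,d/np.linalg.norm(d)
def onz(p,uv,z):
    o,d=ray(p,uv); return o+d*(z-o[2])/d[2]
def tri(p1,u1,p2,u2):
    o1,d1=ray(p1,u1);o2,d2=ray(p2,u2)
    A=np.stack([d1,-d2],1); s=np.linalg.lstsq(A,o2-o1,rcond=None)[0]
    a=o1+d1*s[0];b=o2+d2*s[1]; return (a+b)/2,np.linalg.norm(a-b)
def proj(p,X):
    K=np.array([[p['fx'],0,p['cx']],[0,p['fy'],p['cy']],[0,0,1]])
    return cv2.projectPoints(np.array([X],float),cv2.Rodrigues(p['R'])[0],p['t'],K,np.array(p['dist']))[0][0,0]
def blobs(im,lo,hi,amin=30):
    m=cv2.inRange(cv2.cvtColor(im,cv2.COLOR_BGR2HSV),lo,hi)
    n,_,st,c=cv2.connectedComponentsWithStats(m)
    return m,[(st[i].tolist(),c[i].round(1).tolist()) for i in range(1,n) if st[i][4]>=amin]
E
python3 - <<'E'
from h import *
t=cv2.imread('pics/a_top.png');s=cv2.imread('pics/a_side.png')
A=cv2.resize(t[235:355,235:405],None,fx=4,fy=4,interpolation=cv2.INTER_CUBIC)
cv2.imwrite('pics/b_top.png',A)
B=cv2.resize(s[185:315,200:330],None,fx=4.5,fy=4.5,interpolation=cv2.INTER_CUBIC)
cv2.imwrite('pics/b_side.png',B)
for im in (t,s): print(blobs(im,(108,150,80),(125,255,255))[1])
E
```

```text
[([345, 302, 26, 25, 357], [357.4, 313.4])]
[([231, 247, 25, 17, 322], [243.0, 254.9])]
```

View pics/b_top.png

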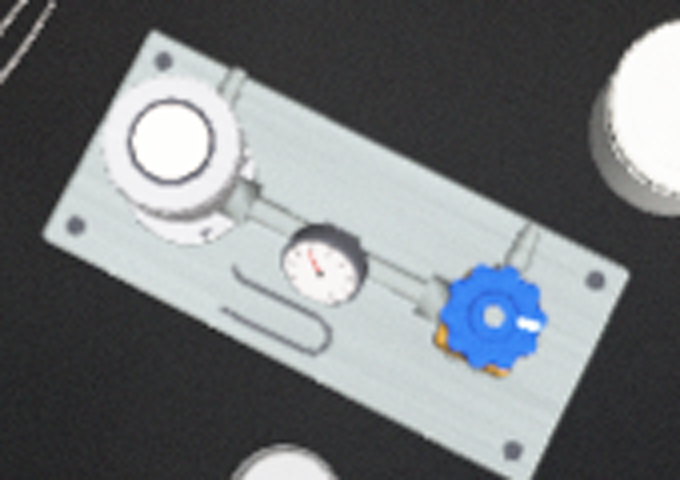

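View pics/b_side.png

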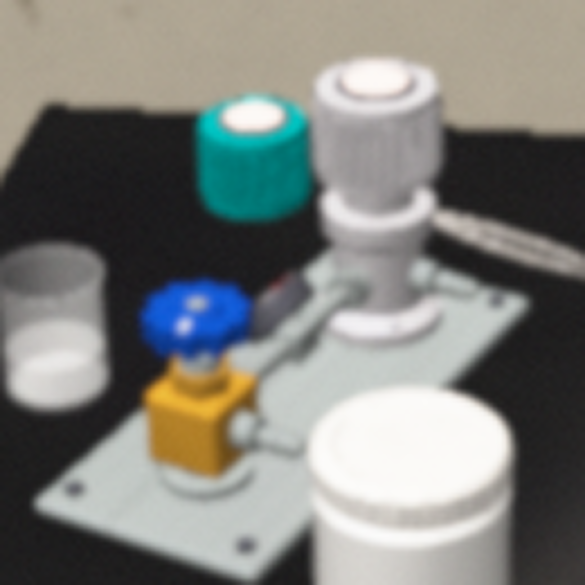

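The crops confirm it: the aluminium cap on the spigot with white glass is at top (277.8,270.5) and side (283.6,202.3). The blue wheel hub is at top (358.2,314) and side (244.2,252.1). The white line points away from the cell.

Run:
```python
from h import *
T=eyes.camera_params('top');S=eyes.camera_params('side')
hub=tri(T,(358.25,314.),S,(244.2,252.1)); cap=tri(T,(277.75,270.5),S,(283.6,202.3))
print(hub,cap, np.linalg.norm((hub[0]-cap[0])[:2]))
print(onz(T,(358.25,314.),97), onz(T,(277.75,270.5),134))
d=onz(T,(277.75,270.5),134)-onz(T,(358.25,314.),97); l=onz(T,(367,316),95)-onz(T,(358.25,314.),95)
y=lambda v:np.degrees(np.arctan2(v[1],v[0])); print('cell dir',y(d),'line',y(l))
for n,uv,z in (('jar',(409,260),91),('bottle',(330,192),143),('beaker',(306,358),60)): print(n,onz(T,uv,z))
from scipy.spatial.transform import Rotation as R
s=status.read_state(); print(R.from_euler('xyz',s['tool_rot']).as_matrix().round(3))
```

```text
(array([451.53039324, 136.89305676,  96.80637237]), np.float64(1.3570147163973565)) (array([505.08763422, 276.12208938, 135.90510297]), np.float64(0.8545262152361693)) 149.17473507620358
[450.86041262 136.72679327  97.        ] [504.92344941 276.19234879 134.        ]
cell dir 68.8114591845013 line -96.98068902755786
jar [552.08367933  57.89688282  91.        ]
bottle [643.59474156 204.50353264 143.        ]
beaker [369.36314846 216.81079009  60.        ]
[[-0.001 -0.922  0.388]
 [-0.001  0.388  0.922]
 [-1.    -0.    -0.001]]
```

Emit:
apply_moves --targets '[[[0,-36,-35],0,85],[[0,-36,-35],0,85],[[0,-36,-35],0,85],[[0,-36,-35],0,85],[[0,-36,-35],0,85],[[0,-36,-35],0,85],[[0,-36,-35],0,85],[[0,-36,-35],0,85],[[0,-36,-35],0,85],[[0,-36,-35],0,85]]'

```text
clock: 1.4
eef_pos: [452.3, 126.5, 228.4]
tool_rot: [2.304, 1.569, -2.798]
force: [0.9, 0.6, 0.3]
width: 84.9
```

Emit:
apply_moves --targets '[[[0,0,0],-10,85],[[0,0,0],-10,85],[[0,0,0],-10,85],[[0,0,0],-10,85],[[0,0,0],-10,85],[[0,0,0],-5,85]]'

```text
clock: 2.15
eef_pos: [453.3, 120.0, 227.8]
tool_rot: [1.976, 1.567, -2.146]
force: [0.1, 0.9, -0.7]
width: 85.0
```

```bash
cat >> h.py <<'E'
from scipy.spatial.transform import Rotation as Rot
def st():
    s=status.read_state(); M=Rot.from_euler('xyz',s['tool_rot']).as_matrix()
    print('t',round(s['clock'],2),'tcp',s['eef_pos'].round(1),'yawz',round(np.degrees(np.arctan2(M[1,2],M[0,2])),1),'tilt',M[2,1:].round(4),'q',s['qpos'].round(2),'F',s['force'].round(1),'T',s['torque'].round(2),'w',round(s['width'],1)); return s,M
def shift(X,M,s): return (M.T@(np.array(X)-s['eef_pos'])).round(1)
E
python3 - <<'E'
from h import *
s,M=st()
p=eyes.camera_params('wrist'); im,d=eyes.get_image('wrist'); cv2.imwrite('pics/c.png',im)
print(proj(p,[451,137,95]),proj(p,[505,276,134]), shift([451,137,95],M,s))
print(blobs(im,(108,150,80),(125,255,255))[1])
E
```

```text
t 2.15 tcp [453.3 120.  227.8] yawz 123.9 tilt [ 0.0038 -0.0016] q [-0.18  0.38 -0.19  2.    0.1   0.77  1.73] F [ 0.1  0.9 -0.7] T [0.01 0.   0.01] w 85.0
[342.8637447  241.12411207] [458.65210773 414.4928845 ] [132.7  -8.   15.6]
[([311, 210, 60, 58, 2241], [340.7, 238.7])]
```

View pics/c.png

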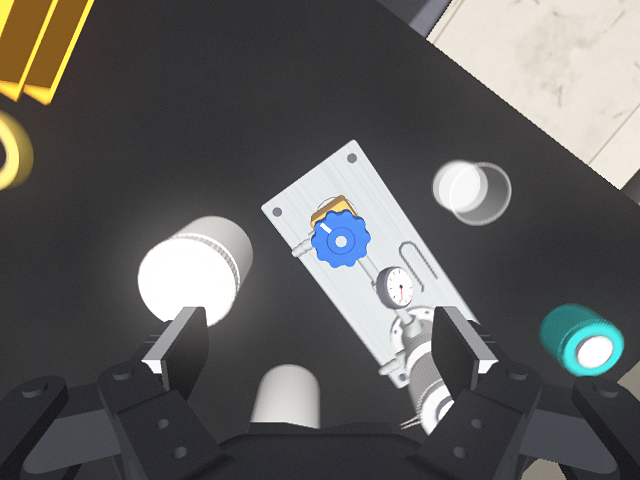

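The wrist view shows the hub at (341,241) and the white line at about (325,228). That is within 3 px of the prediction.

Run:
```python
from h import *
s,M=st()
p=eyes.camera_params('wrist'); T=eyes.camera_params('top')
h=onz(p,(341,241),97); l=onz(p,(325,228),96)-h; print(h,np.degrees(np.arctan2(l[1],l[0])),tri(p,(341,241),T,(358.25,314.)))
print(shift([451,136.8,73.],M,s))
```

```text
t 2.2 tcp [453.3 120.  227.7] yawz 124.0 tilt [ 0.004  -0.0016] q [-0.18  0.38 -0.19  2.    0.1   0.77  1.73] F [ 0.7 -0.  -0.7] T [-0.02  0.   -0.03] w 85.0
[451.21998121 135.31666444  97.        ] -95.2179710650149 (array([451.557355  , 136.2939968 ,  93.26213645]), np.float64(0.9444704598945509))
[154.7  -8.1  15.5]
```

Emit:
apply_moves --targets '[[[0,-8,15],0,85],[[40,0,0],0,85],[[40,0,0],0,85],[[0,0,0],0,85]]'

```text
clock: 2.7
eef_pos: [452.3, 141.8, 146.8]
tool_rot: [-2.752, 1.57, -0.592]
force: [-0.3, -0.6, 0.3]
width: 84.8
```

Run:
```python
from h import *
s,M=st()
p=eyes.camera_params('wrist'); im,d=eyes.get_image('wrist'); cv2.imwrite('pics/d.png',im)
print(shift([451.3,136.3,70],M,s),proj(p,[451.3,136.3,97]))
```

```text
t 2.7 tcp [452.3 141.8 146.8] yawz 123.7 tilt [-0.0004 -0.0011] q [-0.25  0.52 -0.16  2.08  0.15  0.56  1.64] F [-0.3 -0.6  0.3] T [0.01 0.   0.02] w 84.8
[76.8  3.9 -4. ] [315.73660011 263.17534708]
```

View pics/d.png

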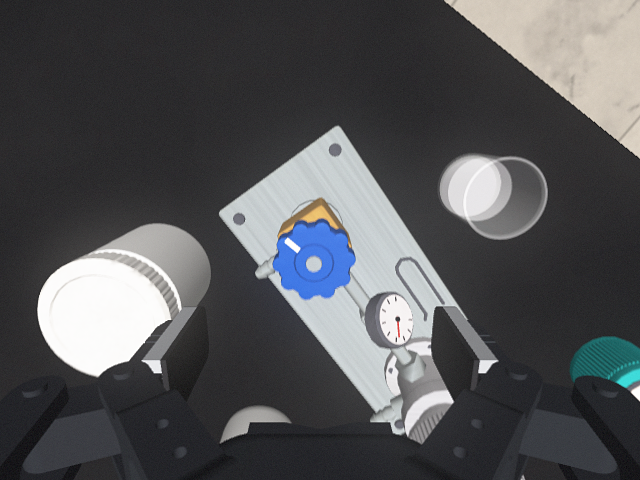

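The hub is seen at (314,264), against a prediction of (315.7,263). I'm descending now.

Emit:
apply_moves --targets '[[[30,3,-3],0,85],[[30,0,0],0,85],[[15,0,0],0,85],[[0,0,0],0,85]]'

```text
clock: 3.25
eef_pos: [459.2, 142.6, 78.0]
tool_rot: [-1.855, 1.553, 0.304]
force: [0.3, 0.9, -0.0]
width: 85.2
```

Run:
```python
from h import *
s,M=st()
print(shift([451.3,136.3,70],M,s))
```

```text
t 3.25 tcp [459.2 142.6  78. ] yawz 123.7 tilt [-0.0171 -0.005 ] q [-0.28  0.64 -0.11  2.13  0.19  0.36  1.61] F [ 0.3  0.9 -0. ] T [ 0.04  0.03 -0.01] w 85.2
[ 7.8 10.2 -0.8]
```

Emit:
apply_moves --targets '[[[4,10,0],0,85],[[0,0,0],0,85]]'

```text
clock: 3.5
eef_pos: [451.9, 137.5, 76.0]
tool_rot: [-1.852, 1.549, 0.306]
force: [0.2, -0.0, 0.4]
width: 85.0
```

Run:
```python
from h import *
s,M=st()
print(shift([451.3,136.3,70],M,s))
```

```text
t 3.5 tcp [451.9 137.5  76. ] yawz 123.7 tilt [-0.021  -0.0061] q [-0.28  0.64 -0.11  2.15  0.2   0.34  1.6 ] F [ 0.2 -0.   0.4] T [-0.03  0.05 -0.01] w 85.0
[ 6.   1.3 -0.6]
```

Emit:
apply_moves --targets '[[[6,2,0],0,85],[[1,0,0],0,40],[[0,0,0],0,40],[[0,0,0],0,40],[[0,0,0],0,40],[[0,0,0],0,40]]'

```text
clock: 4.25
eef_pos: [450.9, 136.8, 70.1]
tool_rot: [-1.838, 1.547, 0.319]
force: [0.6, 0.2, -0.2]
width: 42.6
```

Run:
```python
from h import *
s,M=st()
print(shift([451.3,136.3,70],M,s))
im,d=eyes.get_image('wrist'); cv2.imwrite('pics/e.png',im)
```

```text
t 4.25 tcp [450.9 136.8  70.1] yawz 123.6 tilt [-0.0231 -0.0063] q [-0.29  0.65 -0.1   2.16  0.2   0.32  1.6 ] F [ 0.6  0.2 -0.2] T [ 0.06  0.13 -0.02] w 42.6
[ 0.1 -0.1 -0.7]
```

View pics/e.png

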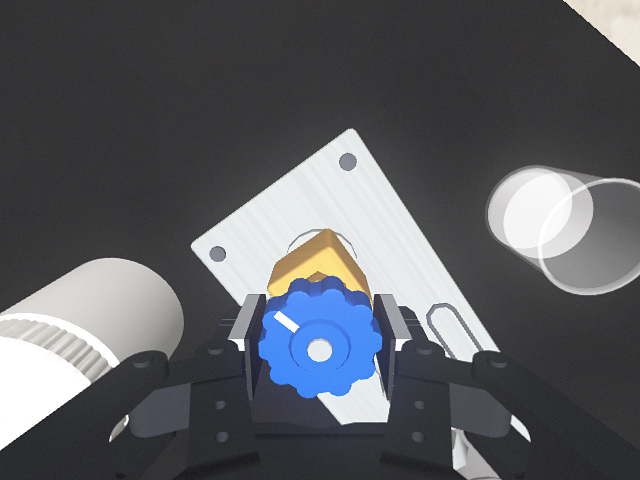

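The wheel is centred between the pads and gripped (42.6 mm). I'm turning it clockwise, starting gently to check the direction.

Emit:
apply_moves --targets '[[[0,0,0],8,40],[[0,0,0],8,40],[[0,0,0],8,40],[[0,0,0],8,40],[[0,0,0],0,40]]'

```text
clock: 4.92
eef_pos: [450.8, 137.0, 70.0]
tool_rot: [-1.264, 1.547, 0.321]
force: [-0.2, -0.3, 2.3]
width: 42.7
```

Run:
```python
from h import *
s,M=st()
print(shift([451,136.5,70],M,s))
im,d=eyes.get_image('wrist'); cv2.imwrite('pics/f.png',im)
```

```text
t 4.92 tcp [450.8 137.   70. ] yawz 90.8 tilt [-0.0225  0.0071] q [-0.37  0.65  0.02  2.16 -0.04  0.31  1.27] F [-0.2 -0.3  2.3] T [-0.32  0.13 -0.02] w 42.7
[ 0.  -0.2 -0.5]
```

View pics/f.png

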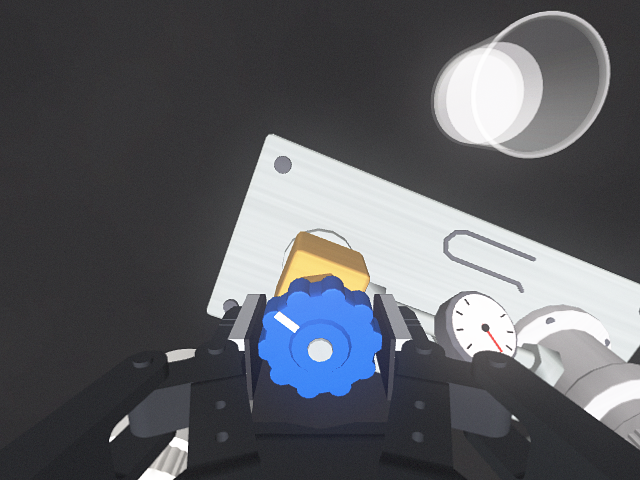

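The wheel turned with the fingers: the line stayed at (287,322) in the wrist view while the stand rotated behind it. Continuing.

Emit:
apply_moves --targets '[[[0,0,0],10,40],[[0,0,0],10,40],[[0,0,0],10,40],[[0,0,0],10,40],[[0,0,0],10,40],[[0,0,0],10,40],[[0,0,0],10,40],[[0,0,0],0,40]]'

```text
clock: 5.98
eef_pos: [450.9, 137.4, 70.0]
tool_rot: [0.048, 1.549, 0.398]
force: [1.5, -0.6, 2.6]
width: 43.2
```

Run:
```python
from h import *
s,M=st()
print(shift([451,136.5,70],M,s))
```

```text
t 5.97 tcp [450.9 137.4  70. ] yawz 20.1 tilt [0.0011 0.0222] q [-0.55  0.67  0.29  2.17 -0.55  0.35  0.55] F [ 1.5 -0.6  2.6] T [-0.34  0.55 -0.02] w 43.2
[ 0.  -0.9 -0.2]
```

Emit:
apply_moves --targets '[[[0,0,0],10,40],[[0,0,0],10,40],[[0,0,0],10,40],[[0,0,0],10,40],[[0,0,0],0,40]]'

```text
clock: 6.6
eef_pos: [451.2, 137.5, 70.1]
tool_rot: [0.803, 1.549, 0.461]
force: [0.9, -0.4, 2.7]
width: 42.8
```

Run:
```python
from h import *
s,M=st()
print(shift([451,136.5,70],M,s))
```

```text
t 6.6 tcp [451.2 137.5  70.1] yawz -19.6 tilt [0.0156 0.0151] q [-0.66  0.71  0.46  2.17 -0.8   0.42  0.11] F [ 0.9 -0.4  2.7] T [-0.06  0.52 -0.02] w 42.8
[ 0.  -1.   0.1]
```

Emit:
apply_moves --targets '[[[0,0,0],10,40],[[0,0,0],10,40],[[0,0,0],10,40],[[0,0,0],0,40]]'

```text
clock: 7.1
eef_pos: [451.4, 137.3, 70.0]
tool_rot: [1.358, 1.55, 0.502]
force: [0.1, 0.3, 3.1]
width: 43.2
```

Run:
```python
from h import *
s,M=st()
print(shift([451,136.5,70],M,s))
im,d=eyes.get_image('wrist'); cv2.imwrite('pics/g.png',im)
im,d=eyes.get_image('top'); cv2.imwrite('pics/g2.png',im)
```

```text
t 7.1 tcp [451.4 137.3  70. ] yawz -49.0 tilt [0.0207 0.0045] q [-0.75  0.74  0.6   2.17 -0.95  0.5  -0.25] F [0.1 0.3 3.1] T [ 0.07  0.25 -0.05] w 43.2
[ 0.  -0.9  0.4]
```

View pics/g.png

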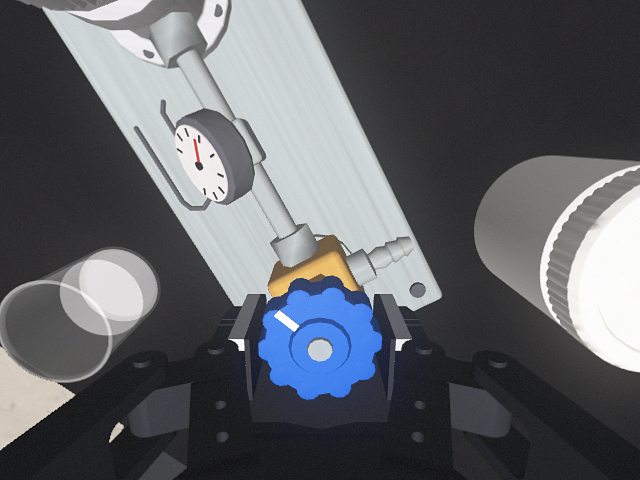

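The line is still fixed between the pads, at (287,322). About 22° remain.

Emit:
apply_moves --targets '[[[0,0,0],8,40],[[0,0,0],8,40],[[0,0,0],0,40]]'

```text
clock: 7.58
eef_pos: [451.5, 137.2, 70.0]
tool_rot: [1.681, 1.549, 0.551]
force: [-0.0, -0.1, 3.4]
width: 43.0
```

Run:
```python
from h import *
s,M=st()
print(shift([451,136.5,70],M,s))
```

```text
t 7.58 tcp [451.5 137.2  70. ] yawz -64.7 tilt [ 0.0212 -0.0023] q [-0.78  0.76  0.67  2.17 -1.01  0.54 -0.46] F [-0.  -0.1  3.4] T [-0.02  0.11 -0.05] w 43.0
[ 0.  -0.7  0.4]
```

Emit:
apply_moves --targets '[[[0,0,0],5,40],[[0,0,0],4,40],[[0,0,0],0,40]]'

```text
clock: 7.95
eef_pos: [452.7, 137.6, 70.1]
tool_rot: [1.784, 1.548, 0.512]
force: [-0.1, 0.0, 2.8]
width: 43.1
```

Run:
```python
from h import *
s,M=st()
im,d=eyes.get_image('wrist'); cv2.imwrite('pics/g3.png',im)
```

```text
t 7.95 tcp [452.7 137.6  70.1] yawz -72.9 tilt [ 0.0223 -0.0048] q [-0.8   0.77  0.69  2.17 -1.03  0.55 -0.59] F [-0.1  0.   2.8] T [-0.16  0.16 -0.01] w 43.1
```

View pics/g3.png

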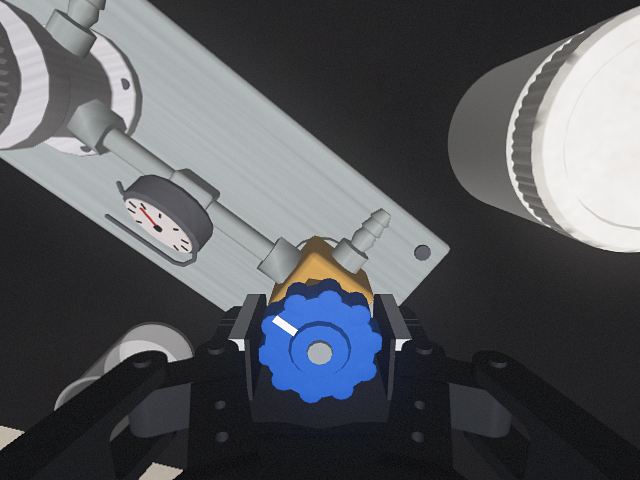

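Emit:
apply_moves --targets '[[[0,0,0],5,40],[[0,0,0],4,40],[[0,0,0],0,40]]'

```text
clock: 8.38
eef_pos: [449.0, 136.8, 69.9]
tool_rot: [2.114, 1.554, 0.696]
force: [1.3, -0.7, 2.4]
width: 42.7
```

Run:
```python
from h import *
s,M=st()
im,d=eyes.get_image('wrist'); cv2.imwrite('pics/g4.png',im)
```

```text
t 8.38 tcp [449.  136.8  69.9] yawz -81.2 tilt [ 0.0145 -0.0087] q [-0.81  0.78  0.71  2.17 -1.05  0.57 -0.72] F [ 1.3 -0.7  2.4] T [ 0.1  -0.1  -0.05] w 42.7
```

View pics/g4.png

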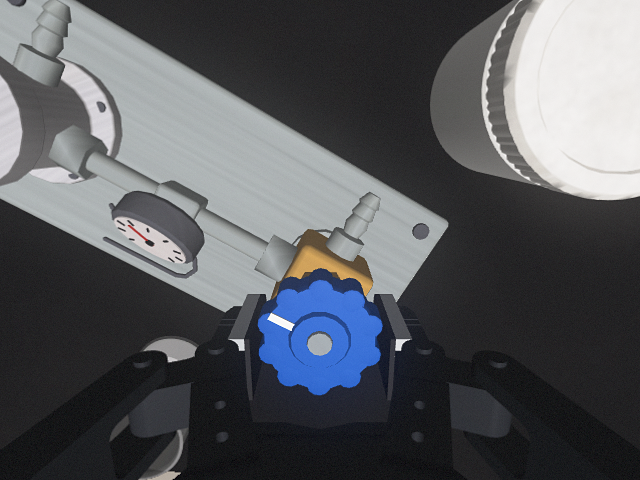

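The line now rotates relative to the pads, from about 40° to 31°, and it lies along the pipe, so the wheel is at its stop. I'm releasing and rising.

Emit:
apply_moves --targets '[[[0,0,0],0,85],[[0,0,0],0,85],[[0,0,0],0,85],[[-40,0,0],0,85],[[-50,0,0],0,85],[[-50,0,0],0,85]]'

```text
clock: 9.18
eef_pos: [444.7, 134.5, 209.9]
tool_rot: [2.499, 1.563, 1.085]
force: [0.9, 1.9, 0.8]
width: 85.0
```

Run:
```python
from h import *
s,M=st()
p=eyes.camera_params('wrist');im,d=eyes.get_image('wrist'); cv2.imwrite('pics/i.png',im)
print(proj(p,[451,136.5,97]),proj(p,[505,276,134]),shift([505,276,220],M,s))
```

```text
t 9.18 tcp [444.7 134.5 209.9] yawz -81.1 tilt [ 0.0048 -0.0064] q [-1.02  0.59  1.02  2.06 -0.69  0.87 -1.01] F [0.9 1.9 0.8] T [ 0.02 -0.03  0.02] w 85.0
[316.58326922 230.04218644] [ 77.18653138 112.79554605] [  -8.8   81.6 -130.4]
```

View pics/i.png

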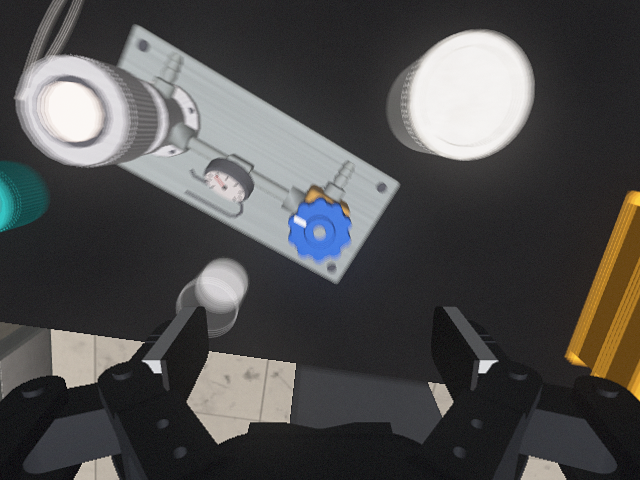

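The valve line points down the pipe: hub (320,232), line (300,221), which is 29° against 30° for the pipe. Next is the cap, seen at about (77,110). Its glass was predicted at (77,113).

Emit:
apply_moves --targets '[[[0,16,-26],0,85],[[0,16,-26],0,85],[[0,16,-26],0,85],[[0,16,-26],0,85],[[0,16,-26],0,85],[[0,0,0],0,85]]'

```text
clock: 9.98
eef_pos: [509.0, 279.7, 219.1]
tool_rot: [2.118, 1.551, 0.704]
force: [-1.8, -0.6, -0.3]
width: 85.0
```

Run:
```python
from h import *
s,M=st()
p=eyes.camera_params('wrist');im,d=eyes.get_image('wrist'); cv2.imwrite('pics/j.png',im)
print(proj(p,[505,276,134]),shift([505,276,92],M,s))
```

```text
t 9.97 tcp [509.  279.7 219.1] yawz -81.0 tilt [ 0.0169 -0.0103] q [-1.13  0.74  1.    1.77 -0.73  1.04 -1.27] F [-1.8 -0.6 -0.3] T [-0.06 -0.02 -0.03] w 85.0
[322.89428615 259.58316443] [127.   -6.6   4.4]
```

View pics/j.png

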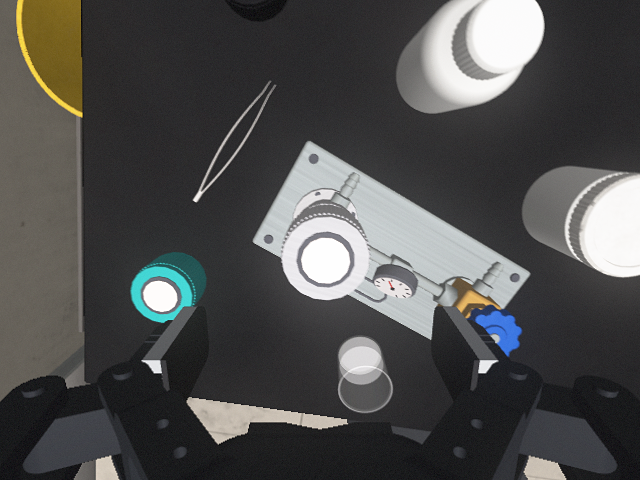

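The cap glass is at (324.5,258.5) in the wrist view, which matches the prediction to within 2 px. I'm descending round the cap.

Emit:
apply_moves --targets '[[[30,-6,4],0,85],[[30,0,0],0,85],[[0,0,0],0,85]]'

```text
clock: 10.4
eef_pos: [503.3, 269.8, 158.5]
tool_rot: [2.05, 1.553, 0.629]
force: [0.6, -0.6, 1.5]
width: 84.9
```

Run:
```python
from h import *
s,M=st()
p=eyes.camera_params('wrist');T=eyes.camera_params('top');im,d=eyes.get_image('wrist'); cv2.imwrite('pics/k.png',im)
g=cv2.cvtColor(im,cv2.COLOR_BGR2GRAY)
print(proj(p,[505,276,134]),shift([505,276,92],M,s))
m=cv2.inRange(im,(235,235,235),(255,255,255));n,_,stt,c=cv2.connectedComponentsWithStats(m)
for i in range(1,n):
    if stt[i][4]>200 and np.hypot(*(c[i]-proj(p,[505,276,134])))<40: print(stt[i],c[i],onz(p,c[i],134),tri(p,c[i],T,(277.75,270.5)))
```

```text
t 10.4 tcp [503.3 269.8 158.5] yawz -81.4 tilt [ 0.0159 -0.0083] q [-1.08  0.79  0.93  1.85 -0.81  0.91 -1.19] F [ 0.6 -0.6  1.5] T [ 0.01 -0.01 -0.  ] w 84.9
[303.46174172 285.14464404] [66.6  1.5 -5.4]
[ 248  228  116  109 5202] [305.74567474 280.12918108] [507.66428094 275.2876445  134.        ] (array([505.68072042, 275.92327933, 129.29884556]), np.float64(1.4003793083023526))
[ 274  256   64   60 2974] [305.55346335 285.34936113] [505.04838069 275.01022826 134.        ] (array([505.00197073, 275.59195673, 134.19241301]), np.float64(1.182434538809193))
```

View pics/k.png

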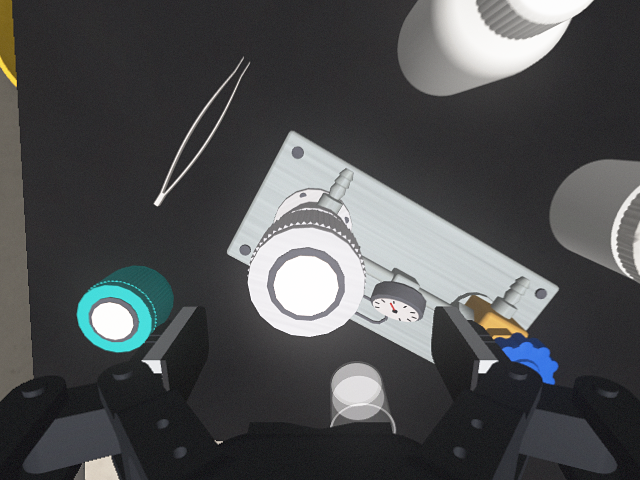

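The glass triangulates to (505.0, 275.6, 134.2), against 134 expected.

Emit:
apply_moves --targets '[[[0,2,-5],0,85],[[25,0,0],0,85],[[25,0,0],0,85],[[0,0,0],0,85]]'

```text
clock: 10.95
eef_pos: [510.4, 277.1, 114.4]
tool_rot: [1.982, 1.541, 0.562]
force: [-0.1, -0.2, 0.0]
width: 84.8
```

Run:
```python
from h import *
s,M=st();print(shift([505,275.6,91],M,s))
```

```text
t 10.95 tcp [510.4 277.1 114.4] yawz -81.4 tilt [ 0.0271 -0.0118] q [-1.05  0.85  0.87  1.86 -0.89  0.84 -1.14] F [-0.1 -0.2  0. ] T [-0.03  0.04 -0.03] w 84.8
[23.2 -6.2  0.9]
```

Emit:
apply_moves --targets '[[[22,-5,0],0,85],[[0,-1,0],0,85]]'

```text
clock: 11.2
eef_pos: [507.2, 277.4, 95.2]
tool_rot: [1.963, 1.536, 0.543]
force: [0.8, -0.1, 0.2]
width: 85.0
```

Run:
```python
from h import *
s,M=st();print(shift([505,275.6,91],M,s), M[:,0])
```

```text
t 11.2 tcp [507.2 277.4  95.2] yawz -81.4 tilt [ 0.032  -0.0133] q [-1.04  0.87  0.84  1.89 -0.93  0.79 -1.11] F [ 0.8 -0.1  0.2] T [-0.02  0.03 -0.02] w 85.0
[ 4.1 -2.6  1.5] [ 0.02969462  0.01792508 -0.99939828]
```

Emit:
apply_moves --targets '[[[4,-2,1],0,85],[[0,0,0],0,85],[[0,0,0],0,50],[[0,0,0],0,50],[[0,0,0],0,50],[[0,0,0],0,50]]'

```text
clock: 11.95
eef_pos: [508.3, 276.6, 95.4]
tool_rot: [1.943, 1.53, 0.523]
force: [-0.3, -0.2, -0.6]
width: 54.9
```

Run:
```python
from h import *
s,M=st();print(shift([505,275.6,91],M,s), M[:,0])
im,d=eyes.get_image('wrist'); cv2.imwrite('pics/l.png',im)
```

```text
t 11.95 tcp [508.3 276.6  95.4] yawz -81.3 tilt [ 0.0383 -0.015 ] q [-1.04  0.86  0.84  1.89 -0.93  0.78 -1.1 ] F [-0.3 -0.2 -0.6] T [-0.06  0.03 -0.04] w 54.9
[ 4.2 -3.6  0.6] [ 0.03566386  0.02056161 -0.9991523 ]
```

View pics/l.png

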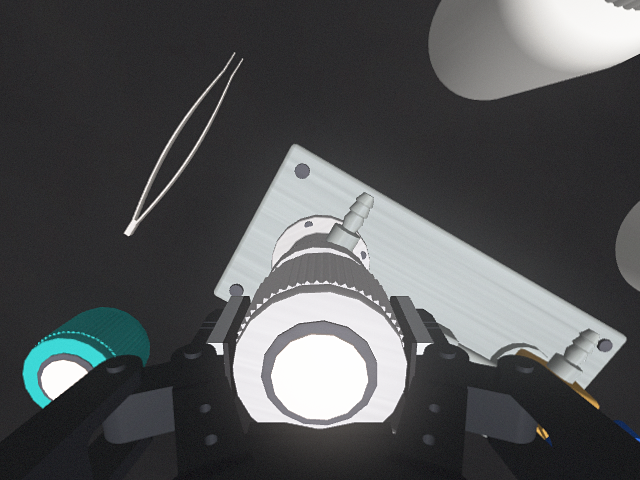

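The cap is between the pads, with its glass at (318,368). The tool leans 0.04 rad, so I'll watch that. Starting to turn counter-clockwise with slight downward bias.

Emit:
apply_moves --targets '[[[0,0,0],0,50],[[0,0,0],-5,50],[[0,0,0],-5,50],[[0,0,0],-5,50],[[0,0,0],0,50]]'

```text
clock: 12.62
eef_pos: [508.7, 277.8, 95.4]
tool_rot: [1.7, 1.528, 0.549]
force: [-0.3, -1.4, 0.1]
width: 55.1
```

Run:
```python
from h import *
s,M=st();print(shift([505,275.6,91],M,s), M[:,0])
im,d=eyes.get_image('wrist'); cv2.imwrite('pics/m.png',im)
```

```text
t 12.62 tcp [508.7 277.8  95.4] yawz -66.0 tilt [ 0.0422 -0.0055] q [-1.01  0.84  0.77  1.89 -0.88  0.74 -0.88] F [-0.3 -1.4  0.1] T [-0.12  0.12  0.02] w 55.1
[ 4.3 -4.5  0.6] [ 0.0363505   0.02221545 -0.99909215]
```

View pics/m.png

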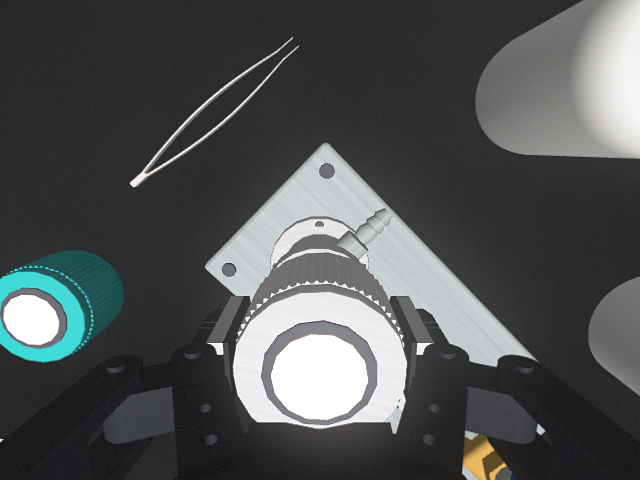

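Emit:
apply_moves --targets '[[[1,-1,0],-5,50],[[1,-1,0],-5,50],[[1,0,0],-5,50],[[1,0,0],-5,50],[[1,0,0],0,50]]'

```text
clock: 13.3
eef_pos: [507.2, 280.4, 95.2]
tool_rot: [1.519, 1.523, 0.717]
force: [-1.5, -2.1, 8.7]
width: 54.9
```

Run:
```python
from h import *
s,M=st();print(shift([505,275.6,91],M,s), M[:,0])
```

```text
t 13.3 tcp [507.2 280.4  95.2] yawz -46.0 tilt [0.0479 0.0025] q [-0.96  0.8   0.67  1.89 -0.81  0.69 -0.6 ] F [-1.5 -2.1  8.7] T [-0.36  0.56  0.13] w 54.9
[ 3.9 -5.1  2. ] [ 0.03618893  0.03151844 -0.99884781]
```

Emit:
apply_moves --targets '[[[1,-1,0],-7,50],[[1,-1,0],-7,50],[[1,-1,0],-7,50]]'

```text
clock: 13.68
eef_pos: [505.9, 280.9, 94.9]
tool_rot: [1.222, 1.518, 0.789]
force: [0.2, 0.5, 2.0]
width: 55.0
```

Run:
```python
from h import *
s,M=st();print(shift([505,275.6,91],M,s), M[:,0])
```

```text
t 13.68 tcp [505.9 280.9  94.9] yawz -24.8 tilt [0.0498 0.0181] q [-0.9   0.77  0.57  1.9  -0.72  0.63 -0.31] F [0.2 0.5 2. ] T [ 0.01 -0.11  0.01] w 55.0
[ 3.7 -5.4  1.4] [ 0.03731801  0.03759273 -0.99859609]
```

Emit:
apply_moves --targets '[[[2,-1,0],-7,50],[[2,-1,0],-7,50],[[2,-1,0],-7,50]]'

```text
clock: 14.05
eef_pos: [505.1, 280.0, 89.1]
tool_rot: [0.882, 1.516, 0.822]
force: [-5.3, 2.7, 22.0]
width: 55.1
```

Run:
```python
from h import *
s,M=st();print(shift([505,275.6,91],M,s), M[:,0])
im,d=eyes.get_image('wrist'); cv2.imwrite('pics/n.png',im)
im,d=eyes.get_image('side'); cv2.imwrite('pics/n2.png',cv2.resize(im[100:320,180:400],None,fx=2.7,fy=2.7))
```

```text
t 14.05 tcp [505.1 280.   89.1] yawz -3.5 tilt [0.0423 0.0348] q [-0.84  0.75  0.46  1.9  -0.62  0.58 -0.02] F [-5.3  2.7 22. ] T [ 0.59  1.22 -1.46] w 55.1
[-2.1 -4.3  0.2] [ 0.03726052  0.04007909 -0.99850154]
```

View pics/n.png

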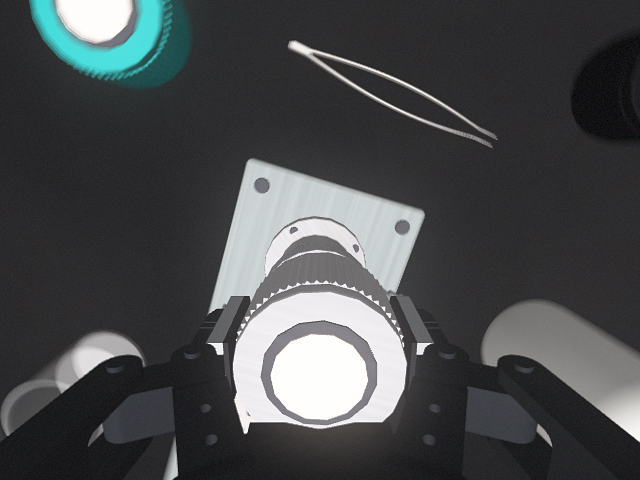

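View pics/n2.png

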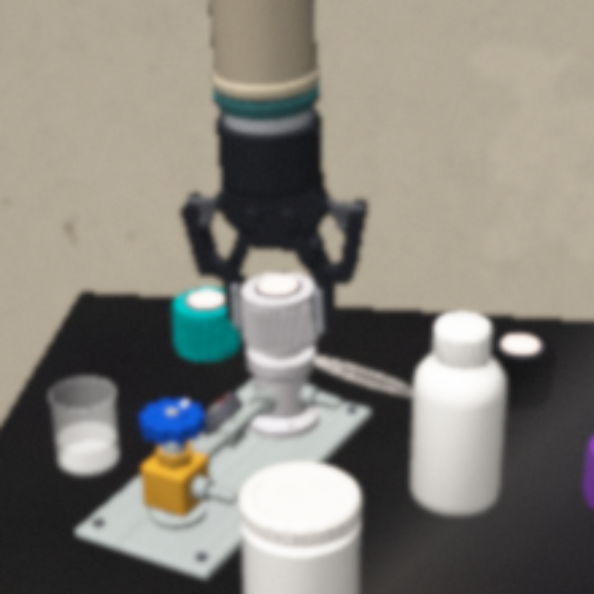

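The cap dropped: z went from 94.9 to 89.1 and a twist torque of −1.5 Nm appeared, so it is keyed. The tool leans 0.055 rad, so I'll release and straighten up by rising, then regrip for a straight push.

Emit:
apply_moves --targets '[[[0,0,0],0,50],[[0,0,0],0,50],[[0,0,0],0,85],[[0,0,0],0,85],[[0,0,0],0,85],[[0,0,0],0,85]]'

```text
clock: 14.9
eef_pos: [505.0, 279.1, 88.7]
tool_rot: [0.882, 1.517, 0.815]
force: [0.2, 0.6, 0.1]
width: 85.3
```

Run:
```python
from h import *
s,M=st();print(shift([505,275.6,91],M,s), M[:,0])
p=eyes.camera_params('wrist');T=eyes.camera_params('top')
im,d=eyes.get_image('wrist'); cv2.imwrite('pics/o.png',im)
m=cv2.inRange(im,(235,235,235),(255,255,255));n,_,stt,c=cv2.connectedComponentsWithStats(m)
for i in range(1,n):
    if stt[i][4]>2000 and np.hypot(*(c[i]-(320,370)))<60: print(stt[i],c[i],onz(p,c[i],128),onz(p,c[i],134))
```

```text
t 14.9 tcp [505.  279.1  88.7] yawz -3.9 tilt [0.0413 0.034 ] q [-0.84  0.75  0.46  1.9  -0.62  0.58 -0.03] F [0.2 0.6 0.1] T [-0.04  0.09  0.02] w 85.3
[-2.4 -3.4  0.4] [ 0.03665841  0.0389148  -0.99856988]
[ 233  292  176  142 9175] [314.33754768 353.96337875] [503.15338207 281.36740804 128.        ] [503.28349513 284.8687596  134.        ]
[ 273  333   97   86 6471] [321.37984856 375.82321125] [504.80893097 273.58740742 128.        ] [504.84547378 277.52847813 134.        ]
```

Emit:
apply_moves --targets '[[[-30,0,0],0,85],[[-30,0,0],0,85],[[-30,0,0],0,85],[[0,0,0],0,85]]'

```text
clock: 15.45
eef_pos: [501.3, 275.1, 180.5]
tool_rot: [0.886, 1.519, 0.819]
force: [0.7, -0.6, 0.2]
width: 84.9
```

Run:
```python
from h import *
s,M=st();print(shift([505,275.6,91],M,s), M[:,0])
p=eyes.camera_params('wrist');T=eyes.camera_params('top')
im,d=eyes.get_image('wrist'); cv2.imwrite('pics/p.png',im)
im2,_=eyes.get_image('side'); cv2.imwrite('pics/p2.png',cv2.resize(im2[100:320,180:400],None,fx=2.7,fy=2.7))
m=cv2.inRange(im,(235,235,235),(255,255,255));n,_,stt,c=cv2.connectedComponentsWithStats(m)
for i in range(1,n):
    if stt[i][4]>800 : print(stt[i],c[i],onz(p,c[i],128))
```

```text
t 15.45 tcp [501.3 275.1 180.5] yawz -3.9 tilt [0.0401 0.0328] q [-0.91  0.62  0.58  1.85 -0.51  0.77 -0.12] F [ 0.7 -0.6  0.2] T [-0.05  0.06 -0.06] w 84.9
[89.5 -2.8  0.7] [ 0.03537041  0.03785461 -0.99865708]
[ 151   18   46   51 1778] [173.22272216  42.77671541] [443.52372032 390.33721129 128.        ]
[ 551   72   43   45 1478] [572.14682003  93.85723951] [634.78345701 355.55854918 128.        ]
[ 270  220  101   96 3893] [319.44721295 265.75314667] [504.02544654 276.50256863 128.        ]
[ 293  244   56   53 2267] [320.47375386 269.61270401] [504.43202035 274.26791357 128.        ]
[ 495  309   79   53 1735] [527.69337176 329.5832853 ] [621.01722027 228.73545324 128.        ]
[ 544  351   70   37 1662] [577.84115523 367.66425993] [652.7566162  201.30786442 128.        ]
```

View pics/p.png

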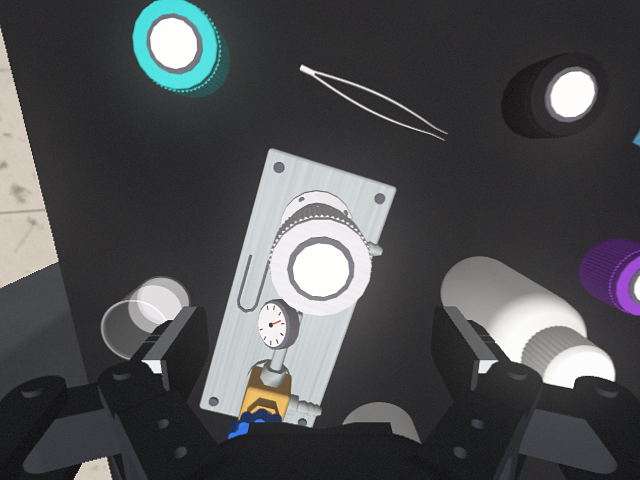

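View pics/p2.png

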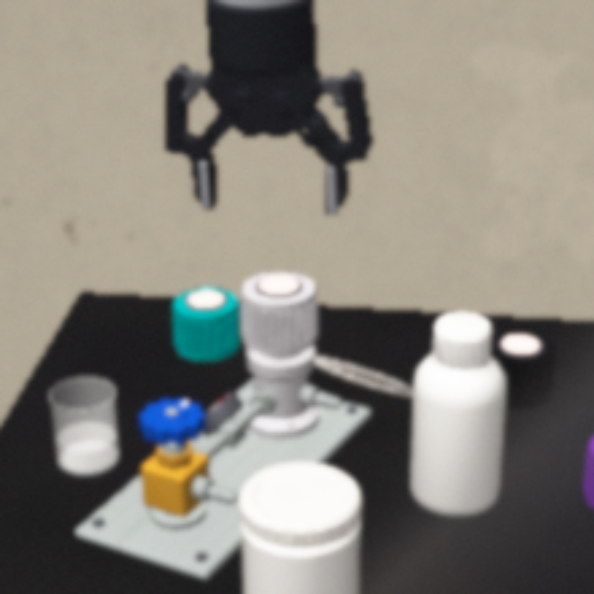

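The cap is free-standing and about 6 mm lower (side glass row went from 202 to 205.6). The tilt persists, so I'll try to shed it with a quick rise.

Emit:
apply_moves --targets '[[[-60,0,0],0,85],[[-60,0,0],0,85],[[0,0,0],0,85]]'

```text
clock: 15.92
eef_pos: [493.9, 270.3, 296.5]
tool_rot: [0.981, 1.532, 0.915]
force: [-0.3, 0.8, -1.0]
width: 84.6
```

Run:
```python
from h import *
s,M=st();print(shift([505,275.6,91],M,s), M[:,0])
```

```text
t 15.93 tcp [493.9 270.3 296.5] yawz -3.8 tilt [0.0324 0.0217] q [-0.99  0.49  0.69  1.72 -0.38  1.03 -0.23] F [-0.3  0.8 -1. ] T [-0.05 -0.04 -0.05] w 84.6
[205.8  -0.6   6.3] [ 0.023806    0.03094228 -0.99923763]
```

Emit:
apply_moves --targets '[[[-60,0,0],0,85],[[-60,0,0],0,85],[[0,0,0],0,85],[[20,0,0],0,85],[[20,0,0],0,85],[[20,0,0],0,85],[[20,0,0],0,85]]'

```text
clock: 16.8
eef_pos: [485.5, 269.7, 322.3]
tool_rot: [1.518, 1.551, 1.455]
force: [1.1, 0.1, 0.3]
width: 84.6
```

Run:
```python
from h import *
s,M=st();print(shift([505,275.6,91],M,s), M[:,0])
```

```text
t 16.8 tcp [485.5 269.7 322.3] yawz -3.6 tilt [0.0201 0.0011] q [-1.01  0.47  0.71  1.68 -0.35  1.11 -0.26] F [1.1 0.1 0.3] T [-0.04  0.04  0.04] w 84.6
[231.5   2.5  18.8] [ 0.00232123  0.01999117 -0.99979746]
```

Emit:
apply_moves --targets '[[[0,0,9],0,85],[[0,0,9],0,85],[[20,0,0],0,85],[[20,0,0],0,85],[[20,0,0],0,85],[[20,0,0],0,85],[[20,0,0],0,85],[[0,0,0],0,85]]'

```text
clock: 17.8
eef_pos: [508.8, 269.6, 216.8]
tool_rot: [1.564, 1.554, 1.5]
force: [0.2, 0.1, -0.8]
width: 84.9
```

Run:
```python
from h import *
s,M=st();print(shift([505,275.6,85],M,s), M[:,0])
```

```text
t 17.8 tcp [508.8 269.6 216.8] yawz -3.7 tilt [0.0171 0.0001] q [-0.92  0.61  0.63  1.77 -0.46  0.91 -0.15] F [ 0.2  0.1 -0.8] T [ 0.01  0.02 -0.03] w 84.9
[131.9   3.5  -4.2] [ 0.00121198  0.01703738 -0.99985412]
```

Emit:
apply_moves --targets '[[[10,3,-4],0,85],[[20,0,0],0,85],[[20,0,0],0,85],[[20,0,0],0,85],[[20,0,0],0,85],[[0,0,0],0,85]]'

```text
clock: 18.55
eef_pos: [508.5, 277.9, 127.6]
tool_rot: [1.283, 1.547, 1.22]
force: [-0.6, -0.1, -0.1]
width: 85.3
```

Run:
```python
from h import *
s,M=st();print(shift([505,275.6,87],M,s), M[:,0])
```

```text
t 18.55 tcp [508.5 277.9 127.6] yawz -3.6 tilt [0.023  0.0068] q [-0.87  0.72  0.54  1.84 -0.57  0.72 -0.07] F [-0.6 -0.1 -0.1] T [0.02 0.04 0.03] w 85.3
[40.5 -3.4 -3.6] [ 0.00823412  0.02252836 -0.99971229]
```

Emit:
apply_moves --targets '[[[15,-3,-3],0,85],[[15,0,0],0,85],[[10,0,0],0,85],[[0,0,0],0,85]]'

```text
clock: 19.05
eef_pos: [506.5, 276.6, 86.6]
tool_rot: [1.214, 1.544, 1.152]
force: [0.2, -0.3, 0.2]
width: 85.0
```

Run:
```python
from h import *
s,M=st();print(shift([505,275.6,87],M,s), M[:,0])
```

```text
t 19.05 tcp [506.5 276.6  86.6] yawz -3.6 tilt [0.0248 0.0093] q [-0.84  0.77  0.49  1.88 -0.62  0.63 -0.03] F [ 0.2 -0.3  0.2] T [0.01 0.05 0.01] w 85.0
[-0.4 -1.1 -1.5] [ 0.01078073  0.02420491 -0.99964889]
```

Well aligned, with a tilt of 0.026. I'm closing on the cap.

Emit:
apply_moves --targets '[[[0,-1,-1],0,50],[[0,0,0],0,50],[[0,0,0],0,50],[[0,0,0],0,50],[[0,0,0],0,50]]'

```text
clock: 19.68
eef_pos: [505.3, 275.6, 87.2]
tool_rot: [1.222, 1.544, 1.159]
force: [0.4, -0.7, -0.3]
width: 55.1
```

Emit:
apply_moves --targets '[[[2,0,0],0,50],[[2,0,0],0,50],[[2,0,0],0,50],[[2,0,0],0,50]]'

```text
clock: 20.18
eef_pos: [505.3, 275.6, 81.8]
tool_rot: [1.269, 1.542, 1.206]
force: [-3.3, -1.9, 11.2]
width: 55.0
```

Run:
```python
from h import *
s,M=st();print(shift([505,275.6,81],M,s), M[:,0])
im,d=eyes.get_image('wrist'); cv2.imwrite('pics/q.png',im)
```

```text
t 20.18 tcp [505.3 275.6  81.8] yawz -3.6 tilt [0.0274 0.0085] q [-0.83  0.77  0.48  1.88 -0.62  0.62 -0.02] F [-3.3 -1.9 11.2] T [-0.32  0.82  0.01] w 55.0
[ 0.8 -0.1 -0.3] [ 0.0102275   0.02678789 -0.99958882]
```

View pics/q.png

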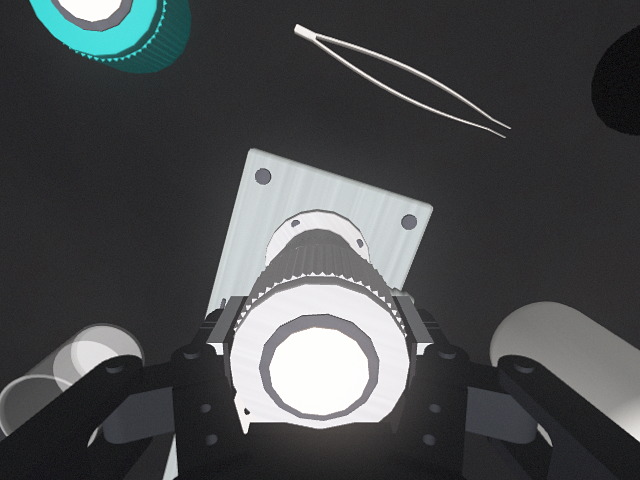

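The force is 11 N, near home. I'm pressing on until the force rises hard.

Emit:
apply_moves --targets '[[[2,0,0],0,50],[[3,0,0],0,50]]'

```text
clock: 20.48
eef_pos: [505.3, 275.7, 81.0]
tool_rot: [1.328, 1.539, 1.265]
force: [-10.0, -3.0, 37.9]
width: 54.8
```

Run:
```python
from h import *
s,M=st()
s,M=st(); eyes.get_image('top'); st()
```

```text
t 20.48 tcp [505.3 275.7  81. ] yawz -3.6 tilt [0.0308 0.0076] q [-0.83  0.77  0.47  1.88 -0.63  0.61 -0.01] F [-10.   -3.   37.9] T [-0.69  2.3   0.04] w 54.8
t 20.48 tcp [505.3 275.7  81. ] yawz -3.6 tilt [0.0308 0.0076] q [-0.83  0.77  0.47  1.88 -0.63  0.61 -0.01] F [-10.   -3.   37.9] T [-0.69  2.3   0.04] w 54.8
t 20.52 tcp [505.3 275.8  81. ] yawz -3.6 tilt [0.031  0.0077] q [-0.83  0.77  0.47  1.88 -0.63  0.61 -0.01] F [-8.3 -3.  26.1] T [-0.52  1.77  0.1 ] w 54.9
```

The hard stop is at TCP z = 81.0, 6.2 mm below the grasp height, and force has risen from 11 to 26–38 N. Checking that the fingers did not just slip down the cap.

Run:
```python
from h import *
im,d=eyes.get_image('wrist'); st()
im2,_=eyes.get_image('side'); st()
t,_=eyes.get_image('top'); st()
def glass(im,near):
    m=cv2.inRange(im,(225,)*3,(255,)*3);n,_,q,c=cv2.connectedComponentsWithStats(m)
    print([(q[i].tolist(),c[i].round(1)) for i in range(1,n) if q[i][4]>30 and np.hypot(*(c[i]-near))<25])
glass(im,(320,370)); glass(cv2.imread('pics/q.png'),(320,370))
a=cv2.resize(cv2.imread('pics/a_side.png')[180:270,225:325],None,fx=3.9,fy=5);b=cv2.resize(im2[180:270,225:325],None,fx=3.9,fy=5)
cv2.imwrite('pics/r.png',np.hstack([a,b])); cv2.imwrite('pics/r2.png',t)
```

```text
t 20.57 tcp [505.3 275.7  81. ] yawz -3.6 tilt [0.031  0.0078] q [-0.83  0.77  0.47  1.88 -0.63  0.61 -0.01] F [-7.2 -3.4 26.6] T [-0.57  1.73  0.05] w 55.3
t 20.62 tcp [505.3 275.8  81. ] yawz -3.6 tilt [0.0309 0.0079] q [-0.83  0.77  0.47  1.88 -0.63  0.61 -0.01] F [-7.8 -2.5 25.9] T [-0.56  1.71  0.07] w 54.8
t 20.68 tcp [505.3 275.7  81. ] yawz -3.6 tilt [0.0309 0.0079] q [-0.83  0.77  0.47  1.88 -0.63  0.61 -0.01] F [-8.  -2.8 26.2] T [-0.54  1.76  0.04] w 54.8
[([230, 285, 179, 148, 10705], array([316.7, 351.5])), ([269, 328, 100, 87, 6747], array([318.8, 371. ]))]
[([230, 285, 179, 148, 10731], array([316.7, 351.6])), ([269, 328, 100, 87, 6730], array([318.8, 370.9]))]
```

View pics/r.png

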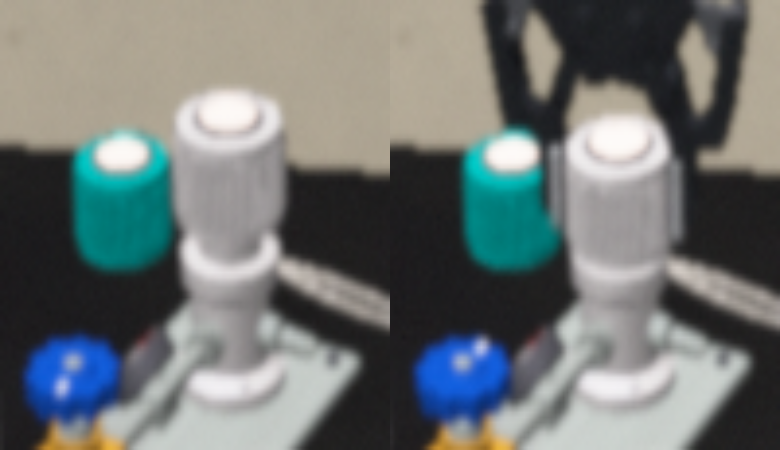

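View pics/r2.png

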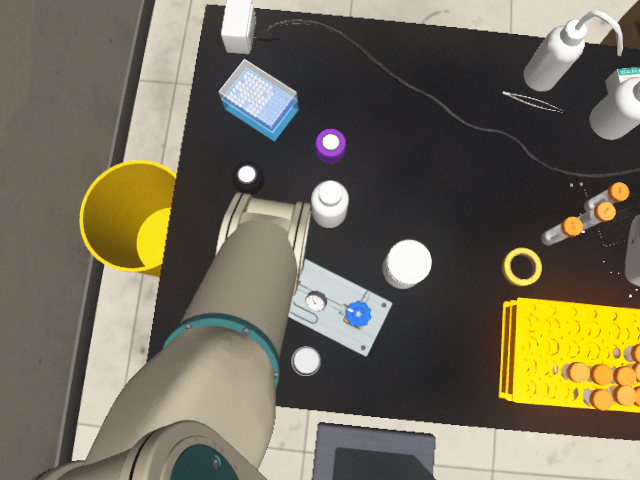

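The cap's glass sits about 6 px lower than at the start (row 110 to 140 in the 5x side crop, about 12 mm), and it has not slipped in the wrist view. The wheel's white line points to the cell. The bystanders have not moved in the top view: beaker (306,360), bottle (330,204), jar (408,263). The push is steady at 26 N, so I'm handing in.

Run:
```python
from h import *
print(ctrl.finish_job()); st()
```

```text
the job is handed in; nothing more can be done
None
the job is handed in; nothing more can be done
```

The feed valve is shut and the filter cell cap is fully down. The arm is still holding it pressed, so you can slip in the locking clip. I handed the job in at about 20.7 s; no verdict was reported.

- **Valve:** one grasp was enough instead of several. I turned the wheel clockwise about 195° until it reached the stop and slipped in the fingers. The white line reads 29° against 30° for the pipe, pointing to the cell.
- **Cap:** I turned it counter-clockwise about 75° before it dropped 6 mm over the pins and could turn no further. The tool had drifted to a lean of 0.055 rad by then, so I let go, straightened it, gripped again and pressed.
- **Last checks:**
    - The cap hit a hard stop 6.2 mm below the keyed height and is about 12 mm lower than at the start in the side view.
    - The push was steady at about 26 N, after a brief peak of 38 N, with no slip in the fingers.
    - The tool leans 0.03 rad and is within about 1 mm of the measured cap axis.
- **Bystanders:** the beaker, jar and bottle had not moved in the last top view. The forceps were hidden there by the arm, and I saw nothing touch them.

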